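Open the light box and hold its cover at the balance point

ROBOT

A 6-joint arm with a two-finger parallel gripper is mounted at the origin on a cart in front of the work surface, level with it; the furniture and walls round the work are solid. World frame = base frame: x ahead of the robot, y to its left, z up, the work surface at z = 0. Lengths are in mm, angles in rad, forces in N, time in s.
With the tool pointing down it reaches from about 350 to 875 mm from the base axis. Payload 4.2 kg.
Tool frame: the origin (TCP) lies between the finger pads; the fingertips stand 14 mm ahead of it and the grasp point (between the pads) lies 5 mm behind it; z points along the fingers, y is the line along which they close (so a half turn about z gives the same grasp; the last joint's range is limited). The gripper opens to 85 mm and grips with 20 to 120 N. Pads are 22 mm wide; open, the fingers measure 114 mm over their backs; the gripper's body (76 mm by 85 mm) begins 54 mm behind the grasp point. The pads swing forward as they close: fully open they stand 13 mm farther back than shut.
Start: joints at [1.519, 0.385, 0.008, 0, -1.194, -0.259], TCP at [191.105, 595.045, 245.312] pointing down, gripper open.
Joint ranges: [-3.14, 3.14], [-1.21, 2.06], [-1.07, 1.41], [-3.16, 2.05], [-2.99, -0.16], [-3.1, 3.1]. Speed limits (rad/s): [2.79, 2.79, 3.14, 3.14, 3.14, 3.14].

INTERFACE

Orientations are given as a unit quaternion [x, y, z, w].
In Python, from bench import * gives the robot as it stands.
- The arm moves only by the tool carry_out, never from a script. Its argument "motion" is a list of rows, each a list of 7 numbers: the turn, a rotation vector about the tool's x, y, z in rad, then the shift along the tool's x, y, z in mm, then the opening, from -1 (shut) to 1 (fully open), so that 0 is half open. A call has 1 to 5 rows; each row is the pose to reach, as a shift and turn from the pose commanded when the call began, along the tool's axes at that moment; what a row does not reach only later rows make up. A row lasts 1/8 s, in which the tool goes at most 62.5 mm and 10.7 degrees, less where a joint would pass 70% of its speed; a pose out of reach is approached as far as the arm can. A call with a gripper value outside its range is refused whole. The fingers move at their own pace and stop on an object; the grip force is fixed at half the most. Time passes only in rows, so rows that repeat a pose let the fingers close. It gives the time, the measured TCP pose, the force, the opening and the grip force at its end, in the units of the state.
- read_state(): the state, without advancing time (a new reading comes with each control period).
- get_image(name): name is "scene" or "top" or "wrist"; returns a dict with "color" (420x560x3 uint8, blue, green, red), "mtx" (3x3 intrinsics, pixels), "k1" (the pictures are not rectified: a ray, as slopes to the right and down, at radius r is drawn at 1 + k1 r^2 times it, then the intrinsics apply), "position" and "orientation" of the camera in the world. Camera axes: x right, y down, z forward; pixel columns grow to the right and rows downward; lengths in mm; the calibration is good to about 2 mm. A picture is of the moment at which its call begins. There is no depth.
- job_done(): hands the job in; it is judged then, once.
The state is a dict: "clock": time; "joints": joint angles; "joint_vel": joint speeds; "joint_efforts": joint torques, N m; "position": TCP position; "ee_rot": TCP orientation; "contact_force": force on the tool from outside, world axes, zero at the start; "wrist_torque": the same for the moment, N m; "gripper_width": finger opening in mm; "grasp_force": force on a finger pad.
Only numpy, scipy, OpenCV 4.12 (cv2) and the standard library are available. Lean on these libraries where they do the work, as an engineer would, in place of code of your own. Each camera call takes 0.05 s, during which the arm holds its last target. There are 200 camera calls.

TASK

A lamp strip in the inspection light box is to be changed: slide the latch on the front ledge all the way to its left, open stop, which unlocks the cover. Then lift the opal cover by its bow handle, without ever letting it drop or swing over backwards, to its balance point, where it would fall neither way (the hood is deep, so that is still well short of upright). Finish while still holding the handle with the cover at rest at that point, so that I can hook in the stay, and leave the lamp strip and the gauges beside the box where they lie.

Things in the scene. Friction and masses are not known exactly. Their poses are not given: they have to be found in the camera images.
- light_box: inspection light box, fixed: grey housing 220 x 220 mm, 45 mm high, hinged cover on top. Origin on its underside; x from its front ledge to its hinges (away from the robot), y to its left, z up. Housing spans x -120 to +100 mm, y +-110 mm; the front ledge (x -120 to -64 mm) is 45 mm high and carries the slide latch. Its place varies, turned up to 15 degrees
- latch (a joint): slide latch in m: steel bar along the box's y on the ledge; its two tongues lie over two tabs on the cover's front edge. 0 = locked, grows to the left (+y of the box) to the open stop at 0.036; starts at 0 to 0.008. About 2.5 N to slide, stays where left. Below 0.022 the tongues keep the cover shut; counts as open above 0.031
- latch_grip (a point): grip point of the latch, 8 mm below the top of its upright black thumb-piece: 13 mm (x) by 20 mm (y), standing 12 to 38 mm above the ledge at the middle of the bar. The point is 75 mm above the desk, at x = -98 mm of the box, y = latch value. Keep fingertips 11 mm above the ledge, over the bar. Axes as the box
- cover_tilt (a joint): cover hinge in rad: 0 shut, grows as its front edge is lifted up and away from the robot, stop at 1.95. Cover: aluminium hood with opal pane, 154 deep, 214 wide, 30 mm high, 0.4 to 0.75 kg. Almost frictionless (0.008 N m): balance point at 1.24 rad (71 degrees from shut, leaning 19 degrees towards the robot); below it falls shut, above it falls backwards. Shut, about 3 N at the handle lifts it
- cover_hinge (a point): middle of the hinge axis, which runs along the box's y: 90 mm behind the box's origin and 45 mm above the desk; turns with the cover (with the cover shut its axes are the box's)
- bow_handle (a point): round steel bow handle on the cover. This point: middle of its bar, 10 mm thick, along the box's y, 90 mm free between the posts, axis 40 mm off the cover's top. Shut: 140 mm in front of the hinge axis, 72.5 mm above it (117.5 mm above the desk); at balance 156 mm above, 23 mm behind it. The bar can turn between fingers that keep pointing down. Axes turn with the cover, z off its top face
- lamp_strip: new lamp strip, loose: aluminium strip 170 x 14 x 6 mm with a row of small white squares, lying right of the box, about along its depth. Origin: middle of its underside. Leave it
- ring_gauge: steel ring gauge, loose, 65 mm across, 20 mm high, standing left of the box's front. Origin: middle of its underside. Leave it
- plug_gauge: steel plug gauge, loose, a stepped pin 98 mm long, 19 mm thick, lying right of the lamp strip. Origin: middle of its underside. Leave it

How it is judged (in metres and radians):
On the way, in this order (a step that is already met when the one before it is completed fails the run):
1. the latch is slid to its open stop while the cover is still shut (value of joint latch above 0.031 m and value of joint cover_tilt below 0.06 rad), for 0.2 s.
2. the cover is lifted by its bow handle (value of joint cover_tilt above 0.5 rad and contact force between the fingers and bow_bar above 0.3 N), for 0.1 s.
At the end, for the whole second after the job is handed in: The cover stands still (under 0.1 rad/s) within 0.09 rad of its balance point at 1.24 rad, the gripper's fingers still hold its bow handle (over 0.5 N), and the latch is at its open stop (over 31 of 36 mm) (value of joint cover_tilt between 1.15 and 1.33 rad and velocity of joint cover_tilt between -0.1 and 0.1 rad/s and contact force between the fingers and bow_bar above 0.5 N and value of joint latch above 0.031 m); the arm keeps its last pose, push and grip.
It fails at once if the cover goes over backwards (past 1.6 rad) (value of joint cover_tilt above 1.6 rad).
It fails at once if the cover is let drop (falls faster than 2 rad/s) (velocity of joint cover_tilt below -2 rad/s).
It fails at once if the lamp strip or a gauge beside the box is moved more than 20 mm (distance of any of lamp_strip, ring_gauge, plug_gauge from where it was at the start of the episode above 0.02 m).
It also fails if it takes over 51 s, if anything falls off the work surface, if the arm or the gripper's body presses on something with over 40 N, if the wrist force passes 120 N, or if a joint passes its speed limit or range.

## Working session

There is one attempt and no reset: what is moved stays moved. The work goes in short steps, Python scripts to look and compute and a tool call to move; the robot and the scene stay as the last step left them, time stands still between calls to the robot, and variables do not carry over. Pictures are saved under pics/ and viewed, at most 10 in all, crops included, and the job is handed in when it is done.

Besides the shell and the picture viewer there is one more tool, called after "Request:" in YAML: its name, and indented under it one key for each argument. carry_out: Moves the arm, as the interface text tells. Its arguments: {"type":"object","properties":{"motion":{"type":"array"}},"required":["motion"]}

```bash
mkdir -p pics; ls; python3 - <<'E'
from bench import *
import cv2,pickle
s=read_state();print(s)
for n in("scene","top"):
    im=get_image(n);cv2.imwrite(f"pics/{n}0.png",im["color"]);pickle.dump(im,open(f"{n}0.pkl","wb"))
    print(n,im["mtx"].tolist(),im["k1"],im["position"],im["orientation"])
E
```

```text
pics
{'clock': 0.0, 'joints': array([ 1.51857938e+00,  3.85552979e-01,  6.57478102e-03, -5.03112017e-04,
       -1.19400634e+00, -2.58580034e-01]), 'joint_vel': array([-0.00128801, -0.00010752,  0.0009332 ,  0.00085522,  0.00013535,
       -0.00051926]), 'joint_efforts': array([ 6.23676692e-05, -3.92287803e+01,  1.88400578e+01,  4.18629840e+00,
       -4.62357522e-03,  3.65066057e-06]), 'position': array([190.95673301, 594.50637465, 244.20313406]), 'ee_rot': array([ 9.87934946e-01, -1.54865395e-01, -1.19873252e-04,  1.11236865e-03]), 'contact_force': array([-0.28583124,  0.07205197,  0.12124682]), 'wrist_torque': array([ 0.03124102, -0.05170147, -0.04952181]), 'grasp_force': 0.0, 'gripper_width': 85.69054190762127}
scene [[415.2630821334184, 0.0, 274.6192315223717], [0.0, 415.2630821334184, 212.62395015523012], [0.0, 0.0, 1.0]] 0.0003289193825381241 [ 127.93608084 -693.12162262  765.01376097] [ 0.87310324 -0.30782895  0.12373    -0.35724355]
top [[389.69002906561946, 0.0, 280.9967551001435], [0.0, 389.69002906561946, 206.22203666524445], [0.0, 0.0, 1.0]] 0.013056207893267256 [ 433.1051134  -195.01951732  985.87951777] [ 0.71504873 -0.69647606  0.0394799  -0.04547252]
```

View pics/top0.png

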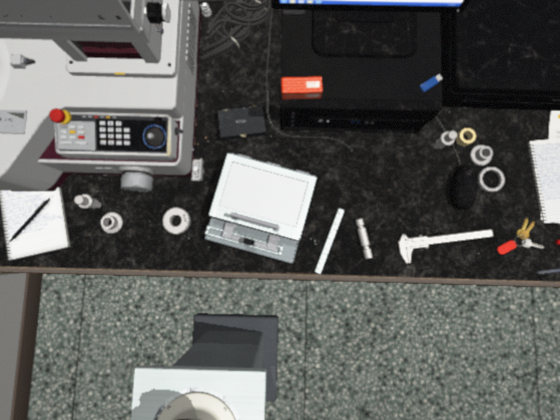

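View pics/scene0.png

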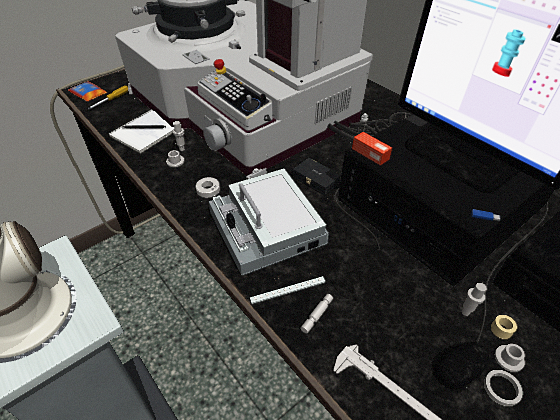

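The top view shows the box around (262,207), with the latch thumb at (248,241), the handle bar at (228-278, 214-226), the strip at (330,240), the ring at (176,220) and the plug at (364,238). In the scene view the thumb is near (231,220) and the handle near (248,202). I'll zoom in on both.

```bash
python3 - <<'E'
import cv2,numpy as np
a=cv2.imread("pics/top0.png")[150:265,200:320];b=cv2.imread("pics/scene0.png")[165:280,205:335]
a=cv2.resize(a,None,fx=3.3333,fy=3.3333,interpolation=2);a=cv2.resize(cv2.imread("pics/top0.png")[165:265,200:320],(480,400),interpolation=2)
b=cv2.resize(cv2.imread("pics/scene0.png")[165:265,205:285],(320,400),interpolation=2)
cv2.imwrite("pics/zoom.png",np.hstack([a,b]))
E
cat > h.py <<'E'
import numpy as np,cv2
from scipy.spatial.transform import Rotation as R
def ray(im,uv):
    K=im["mtx"];d=(np.array(uv,float)-K[:2,2])/K[0,0];s=d.copy()
    for _ in range(10): s=d/(1+im["k1"]*(s@s))
    return np.array(im["position"]),R.from_quat(im["orientation"]).apply([*s,1])
def atz(im,uv,z):
    p,d=ray(im,uv);return p+d*(z-p[2])/d[2]
def proj(im,P):
    c=R.from_quat(im["orientation"]).inv().apply(np.array(P)-im["position"]);s=c[...,:2]/c[...,2:]
    return s*(1+im["k1"]*(s**2).sum(-1,keepdims=True))*im["mtx"][0,0]+im["mtx"][:2,2]
def tri(obs):
    A=np.zeros((3,3));b=np.zeros(3)
    for im,uv in obs:
        p,d=ray(im,uv);d/=np.linalg.norm(d);M=np.eye(3)-np.outer(d,d);A+=M;b+=M@p
    return np.linalg.solve(A,b)
E
```

```text
(no output)
```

View pics/zoom.png

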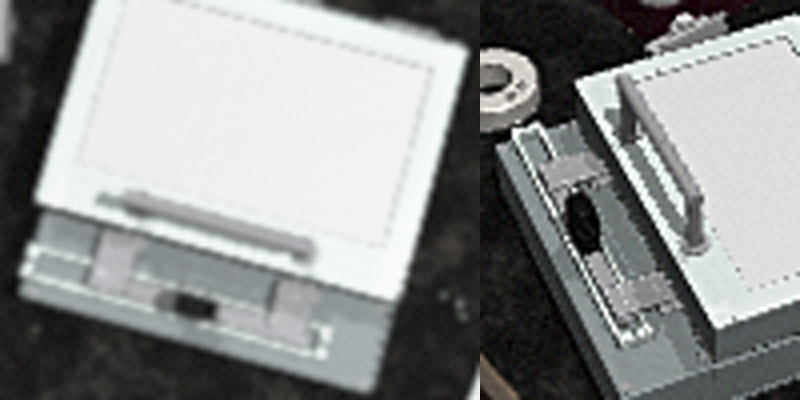

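The zoom shows the bar's ends at top (232,215) and (278,227), and in scene (241,185) and (258,214). The thumb is at top (249,241). I'll fit the box pose.

```bash
python3 - <<'E'
from h import *;import pickle
from scipy.optimize import least_squares
T=pickle.load(open("top0.pkl","rb"));S=pickle.load(open("scene0.pkl","rb"))
L=tri([(T,(232,215)),(S,(241,185))]);Q=tri([(T,(278,227)),(S,(258,214.5))]);print("bar",L,Q,np.linalg.norm(L-Q))
th=tri([(T,(249.5,241)),(S,(231,215.5))]);print("thumb top",th)
# box pts: model xyz, image, px
B=[((-50,48,117.5),T,(232,215)),((-50,-48,117.5),T,(278,227)),((-50,48,117.5),S,(241,185)),((-50,-48,117.5),S,(258,214.5)),
((-120,110,45),T,(204.5,237.5)),((-120,-110,45),T,(293,262.5)),((-64,107,77),T,(209.5,215)),((-64,-107,77),T,(299.5,240)),((90,-107,77),T,(317,177))]
def f(p):
    r=R.from_rotvec([0,0,p[2]]);return np.concatenate([proj(im,r.apply(m)+[p[0],p[1],0])-px for m,im,px in B])
s=least_squares(f,[500,-200,0]);print(s.x,s.fun.reshape(-1,2).round(1))
for m in [(-98,0,75),(-50,0,117.5),(90,0,45)]: print(m,R.from_rotvec([0,0,s.x[2]]).apply(m)+[*s.x[:2],0])
E
```

```text
bar [516.21831049 -78.08508941 119.75145159] [ 490.50583623 -180.60806369  120.1272279 ] 105.69878332756319
thumb top [ 459.72074075 -115.77147849   84.7484613 ]
[ 5.53334917e+02 -1.40985685e+02 -2.49585147e-01] [[ 2.3 -0.6]
 [-2.5 -0.9]
 [ 0.7  1.6]
 [-0.3 -1.1]
 [ 0.6  0.7]
 [ 0.   0.9]
 [ 1.2  0. ]
 [-0.9 -0. ]
 [-1.   0.2]]
(-98, 0, 75) [ 458.3714497  -116.77949065   75.        ]
(-50, 0, 117.5) [ 504.88416848 -128.63558579  117.5       ]
(90, 0, 45) [ 640.54626492 -163.21586326   45.        ]
```

```bash
cat > to.py <<'E'
# usage: to.py bx by z dyaw : TCP goal in box coords; prints tool-frame shift & turn
import sys;from bench import *;from h import *
BX,BY,YAW=[float(v) for v in open("box.txt").read().split()]
def rem(bx,by,z,dyaw=0):
    s=read_state();r=R.from_quat(s["ee_rot"])
    g=R.from_rotvec([0,0,YAW]).apply([bx,by,0])+[BX,BY,z]
    rg=R.from_rotvec([0,0,YAW+dyaw])*R.from_rotvec([np.pi,0,0])
    print("t",round(s["clock"],2),"pos",s["position"].round(1),"F",s["contact_force"].round(1),"w",round(s["gripper_width"],1),"g",round(s["grasp_force"],1))
    print("turn",(r.inv()*rg).as_rotvec().round(3),"shift",r.inv().apply(g-s["position"]).round(1))
    c=R.from_rotvec([0,0,-YAW]).apply(s["position"]-[BX,BY,0]);print("box coords",c.round(1))
if __name__=="__main__": rem(*map(float,sys.argv[1:]))
E
echo 553.3 -141 -0.2496 > box.txt; python3 to.py -98 2 180 0
```

```text
t 0.1 pos [191.  594.6 244.3] F [ 0.4  0.3 -1.4] w 85.1 g 0.0
turn [ 0.002 -0.    -0.061] shift [472.1 593.4  65.5]
box coords [-532.8  623.3  244.3]
```

Request:
carry_out:
  motion:
    - [0,0,0,38,48,0,1]
    - [0,0,0,76,96,0,1]
    - [0,0,0,114,144,0,1]
    - [0,0,0,152,192,0,1]
    - [0,0,0,190,240,0,1]

```text
clock: 0.72
position: [298.8, 306.3, 245.1]
ee_rot: [0.988, -0.154, -0.0, 0.0]
contact_force: [0.2, -0.2, 0.3]
gripper_width: 85.7
grasp_force: 0.0
```

```bash
python3 to.py -98 2 180 0
```

```text
t 0.72 pos [298.8 306.3 245.1] F [ 0.2 -0.2  0.3] w 85.7 g 0.0
turn [ 0.     0.    -0.061] shift [281.  352.2  65.2]
box coords [-357.1  370.6  245.1]
```

Request:
carry_out:
  motion:
    - [0,0,-0.03,38,48,0,1]
    - [0,0,-0.061,76,96,0,1]
    - [0,0,-0.061,114,144,0,1]
    - [0,0,-0.061,152,192,0,1]
    - [0,0,-0.061,190,240,0,1]

```text
clock: 1.35
position: [406.2, 19.9, 245.4]
ee_rot: [0.992, -0.124, 0.0, -0.0]
contact_force: [1.1, 0.4, -1.1]
gripper_width: 85.7
grasp_force: 0.0
```

```bash
python3 to.py -98 2 180 0
```

```text
t 1.35 pos [406.2  19.9 245.4] F [ 1.1  0.4 -1.1] w 85.7 g 0.0
turn [-0.001 -0.001  0.   ] shift [ 84.2 117.7  65.4]
box coords [-182.2  119.6  245.4]
```

Request:
carry_out:
  motion:
    - [0,0,0,34,48,0,1]
    - [0,0,0,68,96,20,1]
    - [0,0,0,84,118,45,1]
    - [0,0,0,84,118,45,1]

```text
clock: 1.85
position: [457.0, -114.8, 197.8]
ee_rot: [0.992, -0.127, -0.003, 0.0]
contact_force: [-0.3, 0.2, 0.5]
gripper_width: 85.6
grasp_force: 0.0
```

```bash
python3 to.py -98 2 180 0; python3 - <<'E'
from bench import *
import cv2,pickle
im=get_image("wrist");pickle.dump(im,open("w1.pkl","wb"));cv2.imwrite("pics/w1.png",im["color"])
from h import *
BX,BY,YAW=map(float,open("box.txt").read().split())
for m in [(-98,0,83),(-50,48,117.5),(-50,-48,117.5),(-120,110,45),(-64,107,77)]: print(m,proj(im,R.from_rotvec([0,0,YAW]).apply(m)+[BX,BY,0]).round(1))
E
```

```text
t 1.85 pos [ 457.  -114.8  197.8] F [-0.3  0.2  0.5] w 85.6 g 0.0
turn [ 0.002  0.006 -0.004] shift [ 1.8 -0.5 17.8]
box coords [-99.7   1.6 197.8]
(-98, 0, 83) [276.7 206.7]
(-50, 48, 117.5) [206.4 154.8]
(-50, -48, 117.5) [346.7 154.3]
(-120, 110, 45) [165.3 217.1]
(-64, 107, 77) [148.1 166.1]
```

View pics/w1.png

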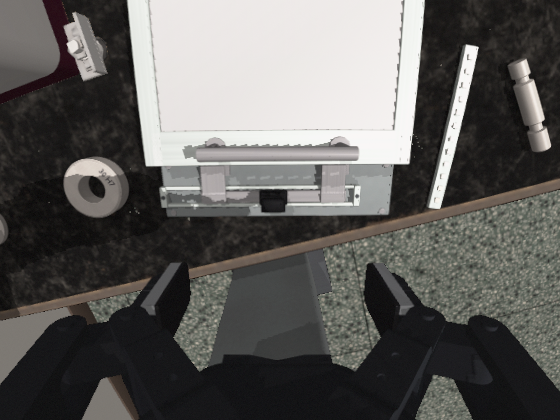

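The wrist view shows the box as predicted: the bar is at (197-358,153), and the thumb is at about (273,200). I'll zoom in on the thumb.

```bash
python3 - <<'E'
import cv2,pickle
from h import *
c=cv2.imread("pics/w1.png")[140:222,190:370];cv2.imwrite("pics/w1z.png",cv2.resize(c,None,fx=4.4,fy=4.4,interpolation=2))
im=pickle.load(open("w1.pkl","rb"));print(im["position"],R.from_quat(im["orientation"]).as_matrix()[:,2])
BX,BY,YAW=map(float,open("box.txt").read().split())
for m in [(-91.5,12,83),(-104.5,-8,83),(-104.5,2,57),(-120,0,45)]: print(m,proj(im,R.from_rotvec([0,0,YAW]).apply(m)+[BX,BY,0]).round(1))
E
```

```text
[ 530.85516796 -135.0853759   325.42165416] [-0.29324364  0.07380685 -0.95318451]
(-91.5, 12, 83) [262.2 199.3]
(-104.5, -8, 83) [286.2 214. ]
(-104.5, 2, 57) [274.5 205.1]
(-120, 0, 45) [276.7 216.7]
```

View pics/w1z.png

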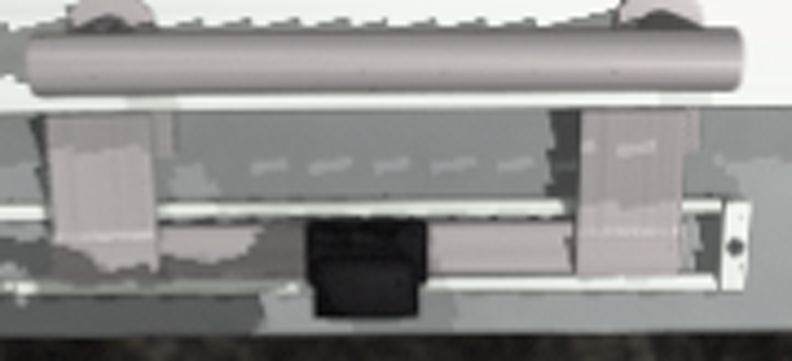

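Request:
carry_out:
  motion:
    - [0,0,0,1,0,40,0.6]
    - [0,0,0,1.5,0,80,0.4]
    - [0,0,0,1.5,-0.5,115,0.4]
    - [0,0,0,1.5,-0.5,126,0.2]
    - [0,0,0,1.5,-0.5,126,0.0]

```text
clock: 2.52
position: [460.5, -112.5, 74.9]
ee_rot: [0.992, -0.124, 0.0, 0.0]
contact_force: [0.9, -0.5, -0.3]
gripper_width: 42.6
grasp_force: 0.0
```

```bash
python3 to.py -98 2.5 70.5 0
```

```text
t 2.52 pos [ 460.5 -112.5   74.9] F [ 0.9 -0.5 -0.3] w 42.6 g 0.0
turn [ 0.    -0.001  0.001] shift [-1.   2.1  4.4]
box coords [-97.    4.6  74.9]
```

Request:
carry_out:
  motion:
    - [0,0,0,-1,2,3,0]
    - [0,0,0,-1,2,3,-0.4]
    - [0,0,0,-1,2,3,-0.9]
    - [0,0,0,-1,2,3,-1]
    - [0,0,0,-1,2,3,-1]

```text
clock: 3.15
position: [459.1, -114.7, 72.5]
ee_rot: [0.992, -0.124, 0.001, -0.0]
contact_force: [-1.4, 1.9, 6.9]
gripper_width: 18.7
grasp_force: 58.7
```

```bash
python3 to.py -98 37 70.5 0
```

```text
t 3.15 pos [ 459.1 -114.7   72.5] F [-1.4  1.9  6.9] w 18.7 g 58.7
turn [-0.    -0.002  0.   ] shift [ -0.2 -34.8   2. ]
box coords [-97.8   2.2  72.5]
```

Request:
carry_out:
  motion:
    - [0,0,0,0,-7,-1,-1]
    - [0,0,0,0,-15,-1,-1]
    - [0,0,0,0,-23,-1,-1]
    - [0,0,0,0,-31,-1,-1]
    - [0,0,0,0,-35,-1,-1]

```text
clock: 3.78
position: [467.4, -80.9, 72.5]
ee_rot: [0.992, -0.124, 0.0, 0.001]
contact_force: [3.6, -21.1, -2.8]
gripper_width: 19.0
grasp_force: 59.3
```

```bash
python3 to.py -98 37 71.5 0
```

```text
t 3.77 pos [467.4 -80.9  72.5] F [  3.6 -21.1  -2.8] w 19.0 g 59.3
turn [ 0.001 -0.     0.001] shift [0.1 0.  1. ]
box coords [-98.1  37.   72.5]
```

Request:
carry_out:
  motion:
    - [0,0,0,0,0,0,-1]
    - [0,0,0,0,1,0,-1]
    - [0,0,0,0,1,0,-0.3]
    - [0,0,0,0,1,0,0.1]
    - [0,0,0,0,1,-2,0.2]

```text
clock: 4.4
position: [466.3, -81.8, 74.1]
ee_rot: [0.992, -0.125, -0.001, 0.0]
contact_force: [-0.4, 0.2, -0.0]
gripper_width: 50.9
grasp_force: 0.0
```

Request:
carry_out:
  motion:
    - [0,0,0,0,0,-30,0.3]
    - [0,0,0,0,0,-80,0.3]
    - [0,0,0,0,0,-120,0.3]
    - [0,0,0,0,0,-120,0.3]

```text
clock: 4.9
position: [468.7, -81.7, 197.8]
ee_rot: [0.992, -0.124, 0.004, -0.001]
contact_force: [-0.5, 0.0, -0.8]
gripper_width: 55.6
grasp_force: 0.0
```

```bash
python3 to.py -50 0 150 -1.5708; python3 - <<'E'
from bench import *
import cv2,pickle
im=get_image("wrist");pickle.dump(im,open("w2.pkl","wb"));cv2.imwrite("pics/w2.png",im["color"])
from h import *
BX,BY,YAW=map(float,open("box.txt").read().split())
for m in [(-98,36,83),(-50,48,117.5),(-50,-48,117.5),(-50,0,117.5)]: print(m,proj(im,R.from_rotvec([0,0,YAW]).apply(m)+[BX,BY,0]).round(1))
E
```

```text
t 4.9 pos [468.7 -81.7 197.8] F [-0.5  0.  -0.8] w 55.6 g 0.0
turn [-0.008 -0.004  1.571] shift [46.3 36.7 48. ]
box coords [-96.6  36.6 197.8]
(-98, 36, 83) [276.1 211.9]
(-50, 48, 117.5) [258.5 160.3]
(-50, -48, 117.5) [396.9 161. ]
(-50, 0, 117.5) [328.2 160.5]
```

View pics/w2.png

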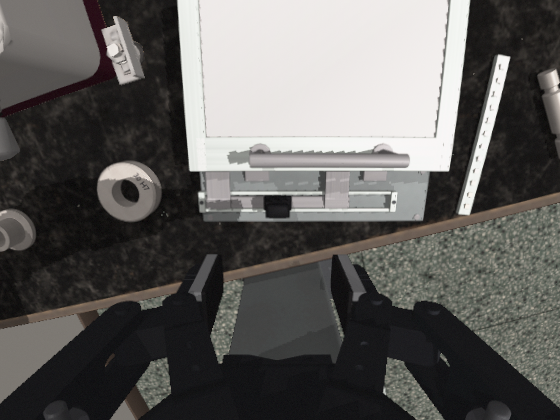

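The latch is open, with the thumb at (277,209). The bar is at (250-409,160), within 1.5 px of the prediction. Next I'll turn the gripper for the bar.

Request:
carry_out:
  motion:
    - [0,0,0.18,10,8,0,0.3]
    - [0,0,0.36,25,20,0,0.3]
    - [0,0,0.54,40,32,0,0.3]
    - [0,0,0.72,46,37,0,0.3]
    - [0,0,0.9,46,37,0,0.3]

```text
clock: 5.58
position: [501.4, -129.5, 192.2]
ee_rot: [0.837, -0.547, -0.002, 0.001]
contact_force: [-1.0, 1.0, -0.0]
gripper_width: 55.7
grasp_force: 0.0
```

Request:
carry_out:
  motion:
    - [0,0,0.18,0,0,0,0.3]
    - [0,0,0.36,0,0,0,0.3]
    - [0,0,0.54,0,0,0,0.2]
    - [0,0,0.67,0,0,0,0.2]
    - [0,0,0.67,0,0,0,0.2]

```text
clock: 6.2
position: [501.3, -129.1, 192.7]
ee_rot: [-0.614, 0.789, 0.001, -0.001]
contact_force: [-0.9, 0.0, 0.2]
gripper_width: 51.3
grasp_force: 0.0
```

```bash
python3 to.py -50 0 112.5 -1.5708
```

```text
t 6.2 pos [ 501.3 -129.1  192.7] F [-0.9  0.   0.2] w 51.3 g 0.0
turn [ 0.003 -0.001  0.002] shift [-1.3 -3.6 80.2]
box coords [-53.3  -1.3 192.7]
```

Request:
carry_out:
  motion:
    - [0,0,0,-1,-3,30,0.1]
    - [0,0,0,-1,-3.5,65,0]
    - [0,0,0,-1,-3.5,80,-0.1]
    - [0,0,0,-1,-3.5,80,-0.3]
    - [0,0,0,-1,-3.5,80,-0.5]

```text
clock: 6.82
position: [506.8, -129.1, 115.3]
ee_rot: [-0.614, 0.789, -0.001, 0.001]
contact_force: [-0.1, 0.3, -0.5]
gripper_width: 21.3
grasp_force: 0.0
```

```bash
python3 to.py -50 0 112.5 -1.5708
```

```text
t 6.83 pos [ 506.8 -129.1  115.3] F [-0.1  0.3 -0.5] w 21.3 g 0.0
turn [-0.002  0.     0.002] shift [0.1 2.  2.8]
box coords [-4.800e+01  1.000e-01  1.153e+02]
```

Request:
carry_out:
  motion:
    - [0,0,0,0,2,2,-0.6]
    - [0,0,0,0,2,2,-1]
    - [0,0,0,0,2,2,-1]
    - [0,0,0,0,2,2,-1]

```text
clock: 7.32
position: [505.3, -128.7, 113.3]
ee_rot: [-0.614, 0.789, -0.001, 0.001]
contact_force: [3.7, -1.9, 2.8]
gripper_width: 8.0
grasp_force: 58.7
```

```bash
python3 to.py -50 0 112.5 -1.5708; python3 -c "
import numpy as np
r=np.hypot(140,72.5);a0=np.arctan2(72.5,140)
for t in np.arange(0,1.25,.062): print(round(t,2),round(140-r*np.cos(a0+t),1),round(r*np.sin(a0+t)-72.5,1))"
```

```text
t 7.33 pos [ 505.3 -128.7  113.3] F [ 3.7 -1.9  2.8] w 8.0 g 58.7
turn [-0.003  0.     0.001] shift [0.1 0.5 0.8]
box coords [-4.950e+01  1.000e-01  1.133e+02]
0.0 0.0 0.0
0.06 4.8 8.5
0.12 10.0 16.8
0.19 15.8 24.6
0.25 22.1 32.1
0.31 28.8 39.3
0.37 35.9 45.9
0.43 43.5 52.1
0.5 51.4 57.9
0.56 59.6 63.1
0.62 68.2 67.9
0.68 77.0 72.0
0.74 86.1 75.7
0.81 95.4 78.7
0.87 104.8 81.2
0.93 114.4 83.1
0.99 124.1 84.4
1.05 133.9 85.0
1.12 143.6 85.1
1.18 153.4 84.6
1.24 163.1 83.5
```

Request:
carry_out:
  motion:
    - [0,0,0,0,-2.3,-4.3,-1]
    - [0,0,0,0,-4.8,-8.5,-1]
    - [0,0,0,0,-10,-16.8,-1]
    - [0,0,0,0,-15.8,-24.6,-1]
    - [0,0,0,0,-22.1,-32.1,-1]

```text
clock: 7.95
position: [524.0, -133.4, 143.2]
ee_rot: [-0.614, 0.79, 0.002, -0.001]
contact_force: [1.4, 3.5, -5.8]
gripper_width: 7.4
grasp_force: 58.3
```

```bash
python3 to.py -27.9 0 144.6 -1.5708
```

```text
t 7.95 pos [ 524.  -133.4  143.2] F [ 1.4  3.5 -5.8] w 7.4 g 58.3
turn [ 0.005  0.    -0.   ] shift [ 0.1 -2.4 -1.4]
box coords [-3.030e+01  1.000e-01  1.432e+02]
```

Request:
carry_out:
  motion:
    - [0,0,0,0,-6.7,-7.2,-1]
    - [0,0,0,0,-13.8,-13.8,-1]
    - [0,0,0,0,-21.4,-20.0,-1]
    - [0,0,0,0,-29.3,-25.8,-1]
    - [0,0,0,0,-37.5,-31.0,-1]

```text
clock: 8.57
position: [559.7, -142.4, 176.6]
ee_rot: [-0.614, 0.789, 0.002, -0.002]
contact_force: [-4.8, 6.8, 2.8]
gripper_width: 7.4
grasp_force: 58.4
```

```bash
python3 to.py 9.6 0 175.6 -1.5708
```

```text
t 8.57 pos [ 559.7 -142.4  176.6] F [-4.8  6.8  2.8] w 7.4 g 58.4
turn [0.005 0.    0.001] shift [ 0.2 -3.   0.9]
box coords [  6.6   0.2 176.6]
```

Request:
carry_out:
  motion:
    - [0,0,0,0,-8.6,-4.8,-1]
    - [0,0,0,0,-17.4,-8.9,-1]
    - [0,0,0,0,-26.5,-12.6,-1]
    - [0,0,0,0,-35.8,-15.6,-1]
    - [0,0,0,0,-45.2,-18.1,-1]

```text
clock: 9.2
position: [605.2, -154.0, 196.6]
ee_rot: [-0.614, 0.789, 0.0, -0.0]
contact_force: [-3.9, 6.0, 5.1]
gripper_width: 7.7
grasp_force: 60.6
```

```bash
python3 to.py 54.8 0 193.7 -1.5708
```

```text
t 9.2 pos [ 605.2 -154.   196.6] F [-3.9  6.   5.1] w 7.7 g 60.6
turn [ 0.    -0.     0.002] shift [ 0.2 -1.4  2.9]
box coords [ 53.4   0.2 196.6]
```

Request:
carry_out:
  motion:
    - [0,0,0,0,-9.6,-1.9,-1]
    - [0,0,0,0,-19.3,-3.2,-1]
    - [0,0,0,0,-29.1,-3.8,-1]
    - [0,0,0,0,-37,-3.9,-1]
    - [0,0,0,0,-43,-3.7,-1]

```text
clock: 9.82
position: [648.6, -165.1, 200.3]
ee_rot: [-0.614, 0.789, -0.002, 0.001]
contact_force: [-1.3, 3.8, 6.6]
gripper_width: 7.6
grasp_force: 62.0
```

Request:
carry_out:
  motion:
    - [0,0,0,0,-5,0.4,-1]
    - [0,0,0,0,-10,0.8,-1]
    - [0,0,0,0,-14,1.3,-1]
    - [0,0,0,0,-14,1.3,-1]
    - [0,0,0,0,-14,1.3,-1]

```text
clock: 10.45
position: [662.5, -168.7, 198.4]
ee_rot: [-0.614, 0.789, -0.002, 0.002]
contact_force: [1.1, 3.7, 4.3]
gripper_width: 7.7
grasp_force: 62.7
```

```bash
python3 to.py 113 0 196 -1.5708; python3 - <<'E'
from bench import *
import cv2,pickle,numpy as np
from h import *
BX,BY,YAW=map(float,open("box.txt").read().split())
o=[]
for n in("scene","top"):
    im=get_image(n);pickle.dump(im,open(n+"3.pkl","wb"))
    v=im["color"].copy()
    for t in (1.15,1.24,1.33):
        for y in (107,-107):
            x0,z0=-154,32.5
            P=[90+np.cos(t)*x0+np.sin(t)*z0, y, 45-np.sin(t)*x0+np.cos(t)*z0]
            print(n,t,y,proj(im,R.from_rotvec([0,0,YAW]).apply(P)+[BX,BY,0]).round(1))
    c=v[90:240,200:350] if n=="scene" else v[100:250,200:350]
    o.append(cv2.resize(c,(400,400),interpolation=2))
cv2.imwrite("pics/end.png",np.hstack(o))
E
```

```text
t 10.45 pos [ 662.5 -168.7  198.4] F [1.1 3.7 4.3] w 7.7 g 62.7
turn [-0.005 -0.     0.002] shift [ 0.2 -0.3  2.4]
box coords [112.7   0.2 198.4]
scene 1.15 107 [272.8 132.8]
scene 1.15 -107 [316.3 188.5]
scene 1.24 107 [278.2 130.6]
scene 1.24 -107 [322.4 185.7]
scene 1.33 107 [283.6 128.7]
scene 1.33 -107 [328.5 183.4]
top 1.15 107 [216.8 153.4]
top 1.15 -107 [316.7 181.1]
top 1.24 107 [218.6 146.8]
top 1.24 -107 [318.5 174.4]
top 1.33 107 [220.5 140.2]
top 1.33 -107 [320.4 167.8]
```

View pics/end.png

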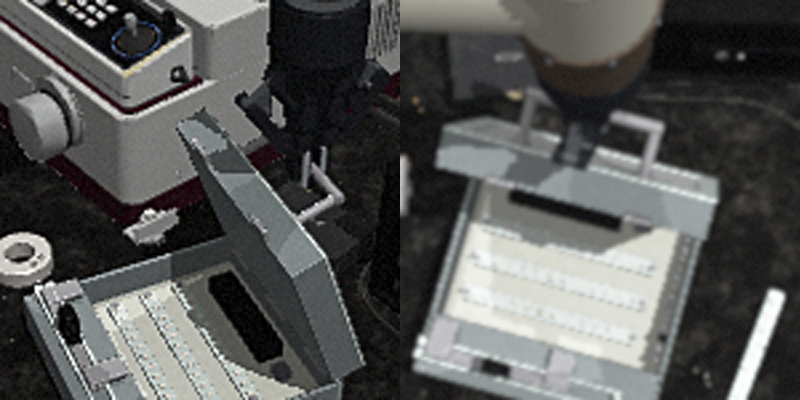

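The cover stands at the balance lean, and the fingers are on the bow bar. The latch is still at left. The handle has moved 162 mm forward of its shut position, against 163 mm at balance. I'll settle, then hand in.

Request:
carry_out:
  motion:
    - [0,0,0,0,0,1,-1]
    - [0,0,0,0,0,1,-1]
    - [0,0,0,0,0,1,-1]
    - [0,0,0,0,0,1,-1]

```text
clock: 11.05
position: [662.9, -168.8, 198.3]
ee_rot: [-0.614, 0.789, -0.003, 0.002]
contact_force: [0.4, 4.2, 7.0]
gripper_width: 7.8
grasp_force: 63.0
```

```bash
python3 to.py 113 0 196 -1.5708; python3 -c "
from bench import *
print(job_done())"
```

```text
t 11.05 pos [ 662.9 -168.8  198.3] F [0.4 4.2 7. ] w 7.8 g 63.0
turn [-0.007 -0.     0.002] shift [0.2 0.1 2.3]
box coords [113.    0.2 198.3]
the job is handed in; nothing more can be done
None
```

I handed the job in at 11 s: the latch is at its open stop and the gripper still holds the bow handle, with the cover at rest at about 1.24 rad by the arm's position; no verdict came back. I never touched the lamp strip or the gauges.

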